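# Square a ticket pad into the padding press and weigh it down

### The job

Put the yellow ticket pad on the bed of the padding press, red spine facing out from the long fence, and push it square and fully home against both fences. Then set the steel weight down gently on top of it, centred and lined up lengthwise, without shifting the pad from the fences. Leave everything else on the bench where it is.

Things in the scene. Friction and masses are not known exactly. Their poses are not given: they have to be found in the camera images.
- press: Padding press, fixed: grey bed plate 10 mm thick with two aluminium fences (15 mm thick, 25 mm above the bed) meeting at a right angle. Origin: their inner corner at table height. x: along the inner face of the long fence (170 mm), roughly to the robot's left; y: out from it along the short fence (70 mm), roughly toward the robot; z up. Bed free to x = 190, y = 110 mm.
- press_corner (a point): The inner corner of the two fences on top of the bed (10 mm above the table), axes as the press.
- pad: The ticket pad to be pressed: a rigid block of paper, yellow cover on top, red spine along one long side (an 11 mm red strip also shows on top along that side). 150 mm long (x) x 56 mm wide (y) x 40 mm high, about 0.27 kg. Origin: centre of the underside; the red spine is the +y side.
- pad_corner (a point): Bottom corner of the pad at x = -75, y = -28 mm of the pad's frame (plain long side, away from the spine); with the red spine outward this corner belongs in the fence corner.
- pad_far (a point): Other bottom corner of the pad's plain long side, at x = +75, y = -28 mm of the pad's frame.
- weight: Steel pressing weight: a block 90 mm long (x) x 40 mm wide (y) x 28 mm high with a black upright grip fin on top, 60 mm long (x) x 14 mm thick (y), from 26 to 58 mm above the underside. About 0.8 kg. Origin: centre of the underside.
- blue_pad: Bystander, to be left alone: a second ticket pad of the same size, blue cover, black spine. Origin: centre of its underside.
- glue: Bystander, to be left alone: white glue bottle with blue label and orange cap, 60 mm across, 150 mm tall. Origin: centre of its underside.
- tape: Bystander, to be left alone: amber roll of packing tape lying flat, 100 mm across, 48 mm high. Origin: centre of its underside.
- stapler: Bystander, to be left alone: red and black desk stapler, 140 mm long, 53 mm high. Origin: centre of its underside.
- brush: Bystander, to be left alone: glue brush with wooden handle, 180 mm long, lying flat. Origin: on its underside, near the middle.
- mug: Bystander, to be left alone: blue mug, 80 mm across, 95 mm high. Origin: centre of its underside.

How it is judged (in metres and radians):
On the way:
1. the pad lies on the bed, spine outward, flush against both fences, with no weight on it yet (x of pad_corner in the frame of press_corner between -0.003 and 0.003 m and y of pad_corner in the frame of press_corner between -0.003 and 0.003 m and y of pad_far in the frame of press_corner between -0.003 and 0.003 m and z of each of pad_corner, pad_far in the frame of press_corner below 0.004 m and angle between pad's own z axis and vertical below 0.04 rad and contact force between weight and pad below 0.1 N), for 0.2 s.
At the end, for the whole second after the job is handed in: The pad lies flat on the bed, spine outward, its plain long side within 3 mm of the long fence at both ends and its end within 3 mm of the short fence; the weight rests on it, upright, within 20 mm lengthwise and 8 mm sideways of the pad's middle and within 8 degrees of its length; both at rest (x of pad_corner in the frame of press_corner between -0.003 and 0.003 m and y of pad_corner in the frame of press_corner between -0.003 and 0.003 m and y of pad_far in the frame of press_corner between -0.003 and 0.003 m and z of each of pad_corner, pad_far in the frame of press_corner below 0.004 m and angle between pad's own z axis and vertical below 0.04 rad and x of weight in the frame of pad between -0.02 and 0.02 m and y of weight in the frame of pad between -0.008 and 0.008 m and z of weight in the frame of pad between 0.036 and 0.044 m and angle between the x axis of weight and the x axis of pad, either way round below 0.14 rad and angle between weight's own z axis and vertical below 0.05 rad and contact force between weight and pad above 2 N and linear speed of each of pad, weight below 0.01 m/s); the robot touches nothing.
It fails at once if the weight is dropped or slammed onto the pad (faster than 0.4 m/s within the last 25 mm above it) (linear speed of weight above 0.4 m/s and horizontal distance between weight and pad below 0.04 m and z of weight in the frame of pad between 0.03 and 0.065 m).
It fails at once if a bystander is moved by more than 20 mm (distance of any of blue_pad, glue, tape, stapler, brush, mug from where it was at the start of the episode above 0.02 m).
It also fails if it takes over 72 s, if anything falls off the work surface, if the arm or the gripper's body presses on something with over 40 N, if the wrist force passes 120 N, or if a joint passes its speed limit or range.

### The arm

A 7-joint arm with a two-finger parallel gripper is mounted at the origin on the work surface. World frame = base frame: x ahead of the robot, y to its left, z up, the work surface at z = 0. Lengths are in m, angles in degrees, forces in N, time in s.
With the tool pointing down it reaches from about 0.425 to 0.95 m from the base axis. Payload 4.7 kg.
Tool frame: the origin (TCP) lies midway between the tips of the shut fingers; the grasp point (between the pads) lies 19 mm behind it (robot.hold_point_z is the distance from the TCP to the grasp point, in m); z points along the fingers, x is the direction in which the jaws open and shut, and the axes are right-handed (so a half turn about z gives the same grasp; the last joint's range is limited). The gripper opens to 85 mm and grips with 20 to 120 N. Pads are 22 mm wide; open, the fingers measure 114 mm over their backs; the gripper's body (76 mm by 85 mm) begins 54 mm behind the grasp point. The pads swing forward as they close: fully open they stand 13 mm farther back than shut.
Start: joints at [-77.687, 26.849, -2.785, 87.806, 1.381, 65.374, -4.715], TCP at [0.163, 0.655, 0.231] pointing down, gripper open.
Joint ranges: [-148.3, 148.3], [-19.14, 114.17], [-79.39, 73.82], [5.75, 140.21], [-59.74, 239.74], [12.07, 113.84], [-152.46, 152.46]. Speed limits (degrees/s): [147.25, 147.25, 180, 180, 180, 180, 180].

### API

Orientations are given as [roll, pitch, yaw] about the fixed x, y, z axes, in that order (R = Rz(yaw) Ry(pitch) Rx(roll)).
In Python, from workcell import sensors, cams, workorder, robot gives the robot as it stands. The module is installed in compiled form; this text tells all that it offers.
- The arm moves only by the shell command python3 -m creep 'ROWS' [OPENING] [FORCE]. ROWS is text: rows parted by semicolons, each of 4 numbers parted by spaces: the shift along the tool's x, y, z each as a share of 0.04 m, from -1 to 1, then the turn about the tool's z as a share of 0.1 rad, from -1 to 1. In form: x y z yaw; .... A call has 1 to 20 rows; each row shifts and turns the commanded pose from where the row before left it, along the tool's axes as they then stand; what a row does not reach is not made up. A row lasts 1/10 s, in which the tool goes at most 50 mm and 8.59 degrees, less where a joint would pass 70% of its speed; a pose out of reach is approached as far as the arm can. A call with a number of a shift or a turn outside -1 to 1 is refused whole. A call with a gripper value outside its range is refused whole. OPENING is the closure, from 0 (fully open) to 1 (shut), set as the call begins (- or left out, the last holds). The fingers move at their own pace and stop on an object; FORCE is the grip in N (left out, the last holds). Time passes only in rows, so rows that do not move let the fingers close. It gives the time, the measured TCP pose, the force and the opening at its end, in the units of the state.
- sensors.observe(): the state, without advancing time (a new reading comes with each control period).
- cams.get_image(name): name is "scene" or "top"; returns the picture (400x640x3 uint8, red, green, blue); there is no depth.
- cams.camera_info(name): a dict with "fx", "fy", "cx", "cy" (pixels), "k1" (the pictures are not rectified: a ray, as slopes to the right and down, at radius r is drawn at 1 + k1 r^2 times it, then the intrinsics apply), "world_from_camera" (4x4, takes a point from camera to world coordinates). Camera axes: x right, y up, looking along -z (the intrinsics and any distortion apply to the point x, -y, -z); pixel columns grow to the right and rows downward; lengths in m; the calibration is good to about 2 mm. A picture is of the moment at which its call begins. camera_info takes no time and is no camera call.
- workorder.sign_off(): hands the job in, once; it reports no verdict.
The state is a dict: "clock": time; "q": joint angles; "qd": joint speeds; "joint_torque": joint torques, N m; "eef_pos": TCP position; "tcp_rot": TCP orientation; "force": force on the tool from outside, world axes, zero at the start; "wrist_torque": the same for the moment, N m; "gripper_width": finger opening in m.
Only numpy, scipy, OpenCV 4.12 (cv2) and the standard library are available. Lean on these libraries where they do the work, as an engineer would, in place of code of your own. Each camera call takes 0.05 s, during which the arm holds its last target.

## Working session

There is one attempt and no reset: what is moved stays moved. The work goes in short steps, Python scripts to look and compute and a shell command to move; the robot and the scene stay as the last step left them, time stands still between calls to the robot, and variables do not carry over. Pictures are saved under pics/ and viewed, and the job is handed in when it is done.

```bash
ls; mkdir -p pics; python3 - <<'E'
from workcell import sensors, cams, workorder, robot
import cv2
print(sensors.observe())
for n in("scene","top"):
    print(n,cams.camera_info(n)); cv2.imwrite(f"pics/{n}0.png",cams.get_image(n)[:,:,::-1])
E
```

```text
pics
{'clock': 0.0, 'q': array([-77.68750523,  26.89721369,  -2.78382486,  87.87523581,
         1.3807587 ,  65.37618868,  -4.7159801 ]), 'qd': array([-0.06126163,  0.07459313, -0.04728448, -0.05361758,  0.0121732 ,
        0.02980609, -0.08277756]), 'joint_torque': array([-9.20073653e-04, -5.10287082e+01, -4.72612283e-02, -2.37711167e+01,
        1.07448560e-02,  7.41278578e-03,  2.73191773e-05]), 'eef_pos': array([0.162785  , 0.65445508, 0.23025132]), 'tcp_rot': array([1.79995496e+02, 1.14996335e-01, 7.60325108e+01]), 'force': array([-0.35511159,  0.98533944, -0.27623013]), 'wrist_torque': array([-0.04542693,  0.03134944,  0.02366823]), 'gripper_width': 0.08563996646667263}
scene {'fx': 395.1950816262456, 'fy': 395.1950816262456, 'cx': 327.1556589860242, 'cy': 201.40153396871509, 'k1': 0.017393325427266588, 'world_from_camera': array([[-0.53059011, -0.56496717,  0.631891  ,  1.30350599],
       [ 0.84756291, -0.34434872,  0.40380822,  0.4746644 ],
       [-0.01054753,  0.74982402,  0.66155324,  0.78054962],
       [ 0.        ,  0.        ,  0.        ,  1.        ]])}
top {'fx': 403.94312196365416, 'fy': 403.94312196365416, 'cx': 323.5319455732422, 'cy': 200.24140161444123, 'k1': 0.012328177424560176, 'world_from_camera': array([[-0.02222114,  0.99064835, -0.13461822,  0.40650273],
       [-0.99970108, -0.02064425,  0.01309859,  0.04412322],
       [ 0.01019701,  0.13486905,  0.99081096,  1.32888925],
       [ 0.        ,  0.        ,  0.        ,  1.        ]])}
```

View pics/scene0.png

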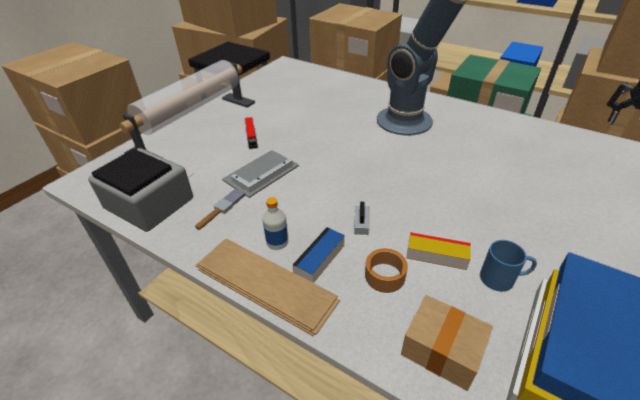

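View pics/top0.png

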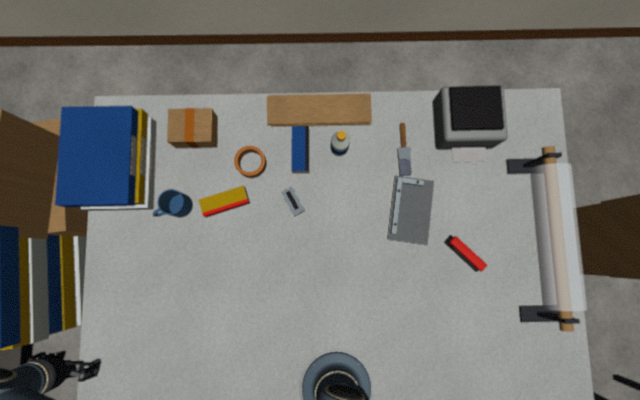

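```bash
python3 - <<'E'
import cv2
a=cv2.imread('pics/top0.png')
cv2.imwrite('pics/c1.png',cv2.resize(a[20:220,180:380],None,fx=3,fy=3,interpolation=2))
cv2.imwrite('pics/c2.png',cv2.resize(a[80:230,340:540],None,fx=4,fy=4,interpolation=2))
E
```

```text
(no output)
```

View crops.

View pics/c1.png

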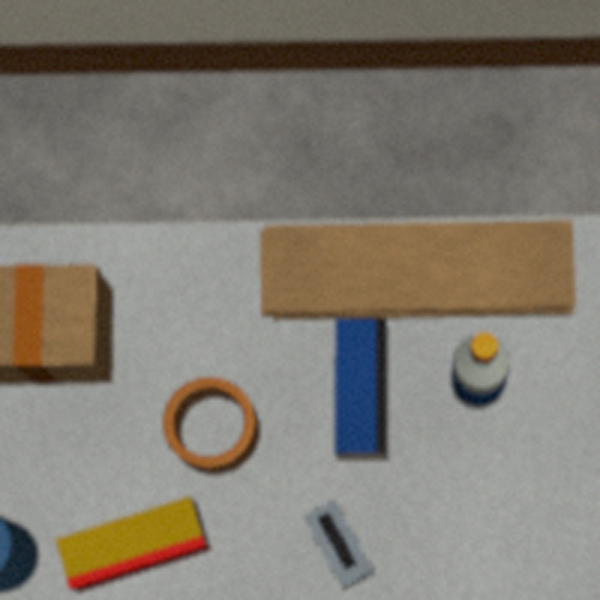

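View pics/c2.png

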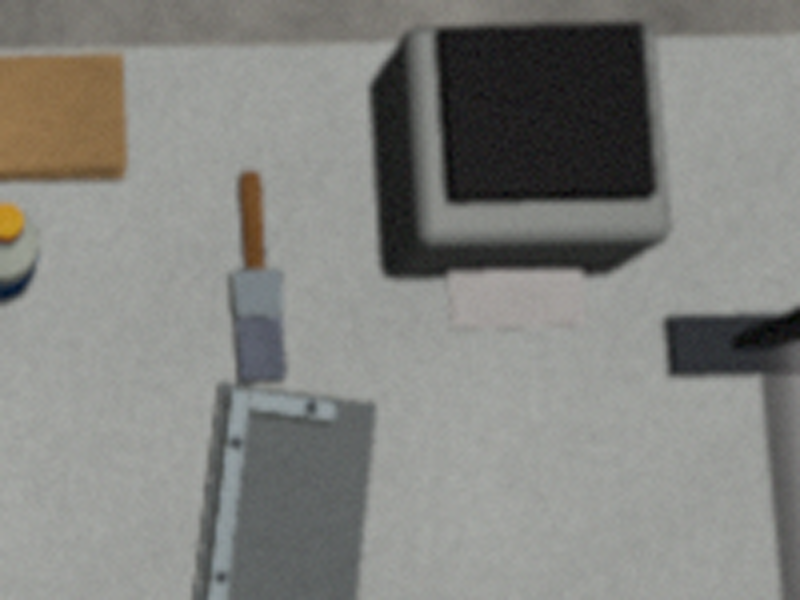

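```bash
python3 - <<'E'
import cv2
a=cv2.imread('pics/scene0.png')
cv2.imwrite('pics/c3.png',cv2.resize(a[140:210,200:320],None,fx=6,fy=6,interpolation=2))
cv2.imwrite('pics/c4.png',cv2.resize(a[190:290,340:480],None,fx=5,fy=5,interpolation=2))
a=cv2.imread('pics/top0.png')
cv2.imwrite('pics/c5.png',cv2.resize(a[170:255,380:445],None,fx=7,fy=7,interpolation=2))
cv2.imwrite('pics/c6.png',cv2.resize(a[170:230,190:310],None,fx=6,fy=6,interpolation=2))
E
```

```text
(no output)
```

View pics/c3.png

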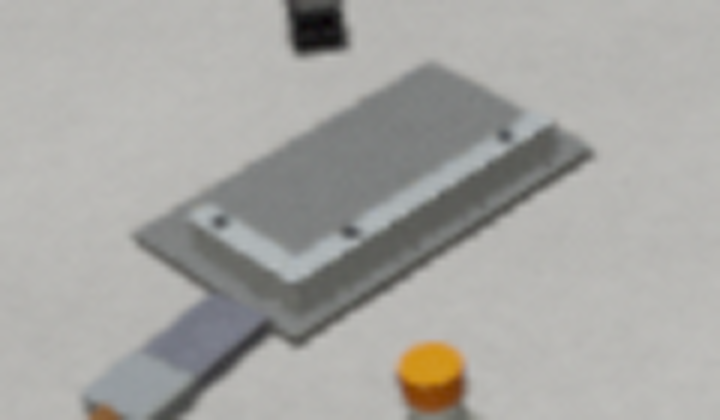

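View pics/c4.png

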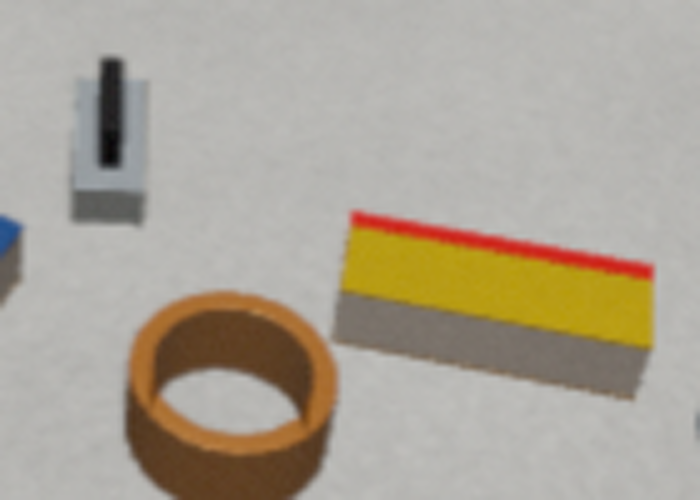

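View pics/c5.png

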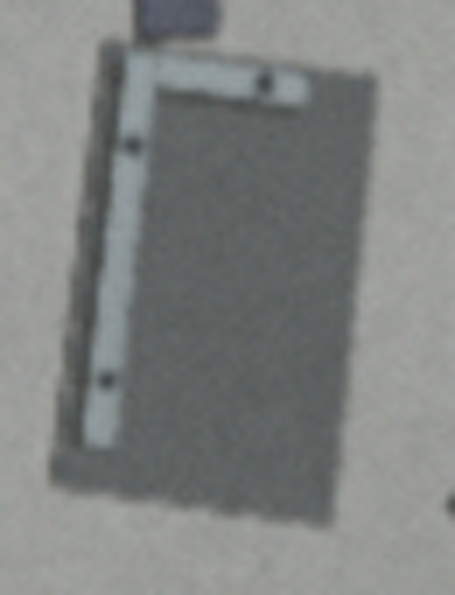

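View pics/c6.png

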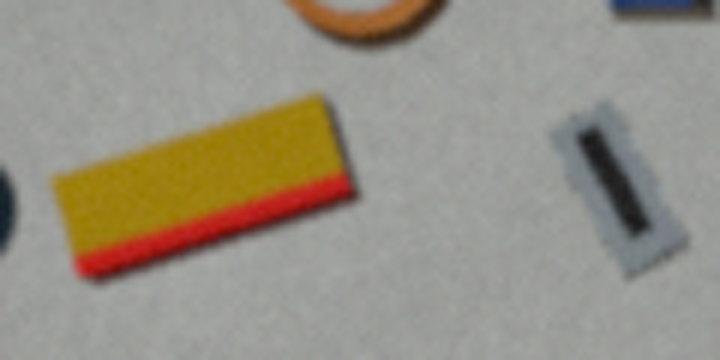

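```bash
cat > h.py <<'E'
import numpy as np
from scipy.optimize import least_squares
from workcell import sensors,cams
I={n:cams.camera_info(n) for n in("scene","top")}
def proj(n,P):
    c=I[n];W=np.linalg.inv(c["world_from_camera"]);p=np.c_[P,np.ones(len(P))]@W.T
    u=p[:,0]/-p[:,2];v=-p[:,1]/-p[:,2];f=1+c["k1"]*(u*u+v*v)
    return np.c_[c["fx"]*u*f+c["cx"],c["fy"]*v*f+c["cy"]]
def crop(d,s,o): return (np.array(d,float)+.5)/s-.5+np.array(o)
def place(q,M): # q x,y(m),yaw rad ; M in mm
    c,s=np.cos(q[2]),np.sin(q[2]);M=np.array(M)/1000
    return np.c_[q[0]+c*M[:,0]-s*M[:,1],q[1]+s*M[:,0]+c*M[:,1],M[:,2]]
def fit(obs,q0,dz=0):
    def r(q):
        return np.concatenate([(proj(n,place(q,np.array(M)+[0,0,dz]))-px).ravel() for n,M,px in obs])
    s=least_squares(r,q0,loss='soft_l1');return s.x,s.fun.reshape(-1,2).round(1)
def show(name,obs,q0,dz=0):
    q,r=fit(obs,q0,dz);print(name,'both',q[:2].round(4),np.degrees(q[2]).round(2));print(r.tolist())
    for o in obs:
        q1,_=fit([o],q,dz);print('  ',o[0],q1[:2].round(4),np.degrees(q1[2]).round(2))
    return q
E
python3 - <<'E'
from h import *
R=np.radians
show('press',[("top",[[0,0,35],[-15,-15,35],[0,70,35],[-15,70,35],[170,0,35],[170,-15,35],[190,110,10]],crop([(155,97),(127,53),(305,104),(310,72),(118,447),(82,445),(332,527)],7,(380,170))),
("scene",[[0,0,35],[-15,-15,35],[0,70,35],[-15,70,35],[170,0,35],[170,-15,35],[190,110,10]],crop([(290,248),(290,280),(217,203),(190,213),(525,112),(553,122),(432,62)],6,(200,140)))],[.5,-.15,R(180)])
show('pad',[("top",[[75,-28,40],[-75,-28,40],[-75,28,0]],crop([(55,178),(325,94),(357,200)],6,(190,170))),
("scene",[[-75,28,40],[75,28,40],[75,-28,40],[-75,-28,40],[-75,-28,0],[75,-28,0]],crop([(352,212),(654,265),(651,347),(342,290),(334,342),(636,399)],5,(340,190)))],[.5,.3,R(105)])
w=[[-45,-20,28],[-45,20,28],[45,20,28],[45,-20,28]]
show('weight',[("top",[[45,20,28],[45,-20,28],[-45,-20,28],[-45,20,28]],crop([(548,130),(607,100),(690,242),(630,280)],6,(190,170))),
("scene",[[-45,20,28],[45,-20,28],[45,20,28]],crop([(148,82),(72,190),(145,192)],5,(340,190)))],[.5,.1,R(30)])
E
```

```text
press both [ 0.6384 -0.2298] 170.77
[[0.2, -1.9], [0.2, -0.7], [0.2, 0.1], [-0.1, 0.2], [-0.4, -0.1], [0.1, -0.5], [0.4, -0.3], [1.2, 0.9], [0.6, -0.0], [-1.3, -0.7], [-0.6, -0.1], [2.1, -1.1], [0.7, -1.0], [-0.0, -1.2]]
   top [ 0.6371 -0.2292] 171.02
   scene [ 0.6411 -0.2301] 170.21
pad both [0.5891 0.3496] 106.93
[[-0.7, -0.3], [-0.8, -0.6], [1.0, -0.3], [0.2, -0.4], [0.0, -0.3], [0.7, -0.0], [-0.2, -0.4], [-0.6, -0.3], [-0.0, 0.1]]
   top [0.588  0.3488] 106.43
   scene [0.5898 0.3497] 107.32
weight both [0.5848 0.1279] 27.49
[[-0.4, 0.1], [0.6, -0.7], [-0.1, -0.3], [-1.0, -0.8], [-0.2, -1.1], [-0.0, -1.0], [0.4, -0.6]]
   top [0.5832 0.1271] 28.53
   scene [0.5878 0.1296] 26.89
```

```bash
python3 -m creep '-.37 .94 0 0;-.37 .94 0 0;-.37 .94 0 0;-.37 .94 0 0;-.37 .94 0 0;-.37 .94 0 0;-.37 .94 0 0;-.37 .94 0 0;-.37 .94 0 0;-.37 .94 0 0;-.37 .94 0 0;-.37 .94 0 0;-.37 .94 0 0;0 0 0 0' 0 60; python3 -m creep '0 0 0 1;0 0 0 1;0 0 0 1;0 0 0 1;0 0 0 1;0 0 0 1;0 0 0 1;0 0 0 1;0 0 0 1;0 0 0 1;0 0 0 .3;0 0 0 0;0 0 0 0'
cat >> h.py <<'E'
def to(x,y,z=None,yaw=None):
    s=sensors.observe();p=s["eef_pos"];a=np.radians(s["tcp_rot"][2])
    d=np.array([x,y])-p[:2];t=[np.cos(a)*d[0]+np.sin(a)*d[1],np.sin(a)*d[0]-np.cos(a)*d[1]]
    print('pos',p.round(4),'rot',s["tcp_rot"].round(2),'q',s['q'].round(0),'F',s['force'].round(1),'w',round(s['gripper_width'],4),'t',s['clock'])
    print('units x %.2f y %.2f'%(t[0]/.04,t[1]/.04), '' if z is None else 'z %.2f'%((p[2]-z)/.04),'' if yaw is None else 'yaw %.2f'%(-((np.degrees(np.radians(yaw)-a)+180)%360-180)/5.7296))
E
python3 -c "
from h import *
to(.589,.3496,.024,17)"
```

```text
clock: 1.5
eef_pos: [0.5963, 0.3431, 0.2305]
tcp_rot: [179.8, 0.2, 75.4]
force: [-0.4, -0.3, -0.1]
gripper_width: 0.0852
clock: 2.8
eef_pos: [0.5905, 0.3505, 0.2311]
tcp_rot: [-180.0, 0.0, 17.1]
force: [0.4, -0.9, -0.2]
gripper_width: 0.0856
pos [0.5905 0.3505 0.2311] rot [-1.800e+02  2.000e-02  1.711e+01] q [-47.  29.  18.  87.  -9.  66.  -9.] F [ 0.4 -0.9 -0.2] w 0.0856 t 2.8
units x -0.04 y 0.01 z 5.18 yaw 0.02
```

```bash
python3 -m creep '-.04 0 1 0;0 0 1 0;0 0 1 0;0 0 1 0;0 0 .7 0;0 0 .4 0;0 0 0 0;0 0 0 0' ; python3 - <<'E'
from h import *
import cv2
a=cams.get_image("scene")[:,:,::-1];b=cams.get_image("top")[:,:,::-1]
cv2.imwrite('pics/g1.png',np.hstack([cv2.resize(a[150:300,380:530],(400,400)),cv2.resize(b[140:240,170:270],(400,400))]))
to(.589,.3496,.024,17)
E
```

```text
clock: 3.6
eef_pos: [0.5902, 0.3503, 0.0284]
tcp_rot: [-180.0, -0.1, 17.0]
force: [0.5, 0.0, 0.8]
gripper_width: 0.0854
pos [0.5907 0.3506 0.0295] rot [-179.93   -0.21   17.02] q [-44.  40.  15.  96. -14.  45.  -6.] F [0.3 0.4 0.1] w 0.0853 t 3.7
units x -0.05 y 0.01 z 0.14 yaw 0.00
```

View pics/g1.png

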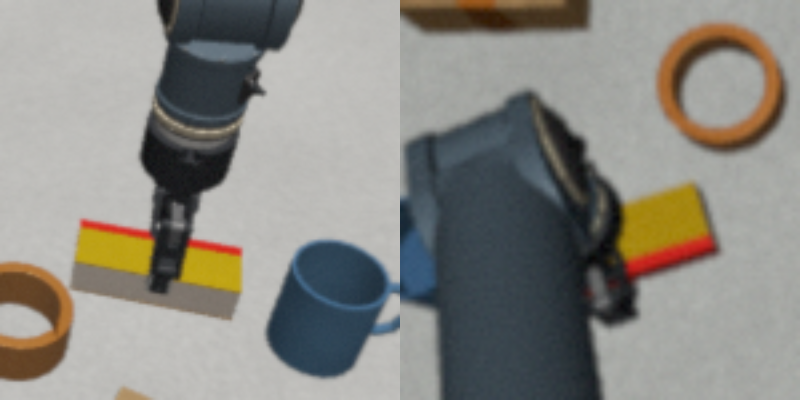

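The fingers straddle the pad at its middle (finger at about (165,270) in the left crop), clear of the tape and mug. I'll lower slightly and close.

```bash
python3 -m creep '0 0 .22 0;0 0 0 0;0 0 0 0;0 0 0 0;0 0 0 0;0 0 0 0;0 0 0 0;0 0 0 0;0 0 0 0;0 0 0 0' 1 70; python3 -m creep '0 0 -.3 0;0 0 -.6 0;0 0 -.8 0;0 0 -.8 0;0 0 -.5 0;0 0 0 0;0 0 0 0';  python3 - <<'E'
from h import *
import cv2
a=cams.get_image("scene")[:,:,::-1];b=cams.get_image("top")[:,:,::-1]
cv2.imwrite('pics/g2.png',np.hstack([cv2.resize(a[130:280,380:530],(400,400)),cv2.resize(b[140:240,170:270],(400,400))]))
to(.5595,-.2453,.12,81)
E
```

```text
clock: 4.7
eef_pos: [0.5895, 0.35, 0.0189]
tcp_rot: [-180.0, -0.0, 17.0]
force: [-0.8, -0.1, 5.4]
gripper_width: 0.0547
clock: 5.4
eef_pos: [0.5885, 0.3496, 0.1377]
tcp_rot: [180.0, 0.1, 17.0]
force: [-0.2, -0.4, -2.7]
gripper_width: 0.0545
pos [0.5878 0.3493 0.1363] rot [179.94   0.22  17.03] q [-46.  33.  17.  93. -11.  56.  -8.] F [ 0.1 -1.1 -3.3] w 0.0543 t 5.5
units x -5.03 y 14.01 z 0.41 yaw -11.17
```

View pics/g2.png

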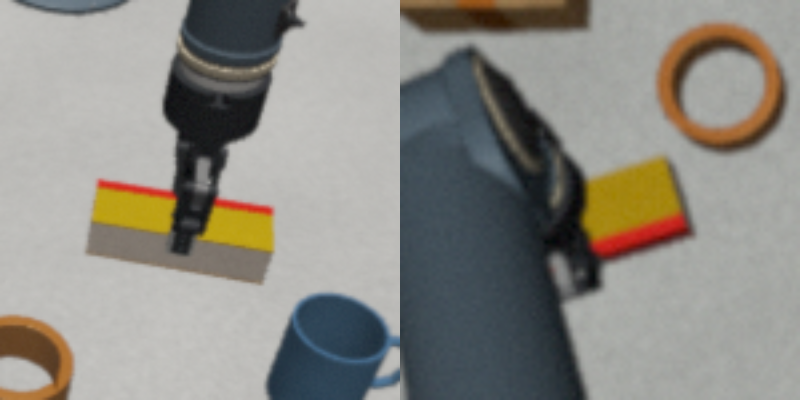

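```bash
python3 -m creep '-.36 .94 -.2 0;-.36 .94 -.2 0;-.36 .94 -.2 0;-.36 .94 -.2 0;-.36 .94 -.2 0;-.36 .94 -.2 0;-.36 .94 -.2 0;-.36 .94 0 0;-.36 .94 0 0;-.36 .94 0 0;-.36 .94 0 0;-.36 .94 0 0;-.36 .94 0 0;-.36 .94 0 0;-.36 .94 0 0;0 0 0 0'; python3 -m creep '0 0 0 -1;0 0 0 -1;0 0 0 -1;0 0 0 -1;0 0 0 -1;0 0 0 -1;0 0 0 -1;0 0 0 -1;0 0 0 -1;0 0 0 -1;0 0 0 -1;0 0 0 -.17;0 0 0 0;0 0 0 0;0 0 0 0'
python3 -c "
from h import *
to(.5458,-.2552,.07,81)"
```

```text
clock: 7.1
eef_pos: [0.5446, -0.2603, 0.1933]
tcp_rot: [179.8, 0.2, 16.4]
force: [0.5, 0.5, -2.3]
gripper_width: 0.0543
clock: 8.6
eef_pos: [0.5477, -0.2525, 0.1942]
tcp_rot: [-180.0, -0.0, 81.0]
force: [0.2, 0.3, -2.3]
gripper_width: 0.0545
pos [ 0.5477 -0.2525  0.1942] rot [-179.97   -0.     80.97] q [ 11.  22.  13. 101.  -6.  57. 107.] F [ 0.2  0.3 -2.3] w 0.0545 t 8.6
units x -0.07 y -0.04 z 3.10 yaw -0.01
```

```bash
python3 -m creep '-.07 -.04 .8 0;0 0 .8 0;0 0 .8 0;0 0 .6 0;0 0 0 0;0 0 0 0;0 0 0 0'; python3 - <<'E'
from h import *
import cv2
a=cams.get_image("scene")[:,:,::-1];b=cams.get_image("top")[:,:,::-1]
cv2.imwrite('pics/s2.png',a);cv2.imwrite('pics/t2.png',b)
cv2.imwrite('pics/g3.png',np.hstack([cv2.resize(a[100:220,200:320],(400,400),interpolation=2),cv2.resize(b[160:260,360:460],(400,400),interpolation=2)]))
to(.5458,-.2552,.03,81)
E
```

```text
clock: 9.3
eef_pos: [0.5471, -0.2558, 0.0762]
tcp_rot: [179.8, 0.0, 81.0]
force: [0.0, 0.4, -1.7]
gripper_width: 0.0547
pos [ 0.5469 -0.2556  0.0762] rot [1.7982e+02 3.0000e-02 8.1010e+01] q [ 13.  30.  11. 107.  -8.  44. 109.] F [ 1.1  0.1 -2.1] w 0.0546 t 9.4
units x 0.01 y -0.03 z 1.16 yaw 0.00
```

View pics/g3.png

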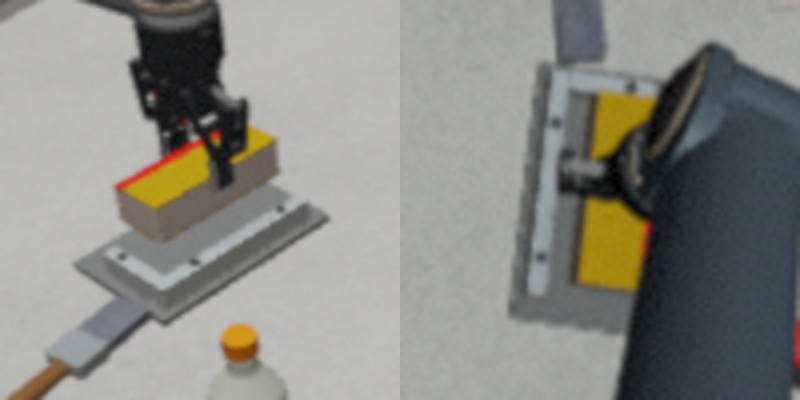

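```bash
python3 -m creep '0 0 .5 0;0 0 .4 0;0 0 .15 0;0 0 0 0;0 0 0 0;0 0 0 0'; python3 -m creep '0 0 .08 0;0 0 0 0;0 0 0 0'
```

```text
clock: 10.0
eef_pos: [0.5466, -0.2555, 0.0335]
tcp_rot: [179.9, 0.0, 81.0]
force: [-0.6, 0.4, -2.2]
gripper_width: 0.0542
clock: 10.3
eef_pos: [0.5458, -0.2551, 0.0293]
tcp_rot: [-180.0, -0.0, 81.0]
force: [-0.1, -0.2, -2.7]
gripper_width: 0.0546
```

```bash
python3 -m creep '0 0 .04 0;0 0 0 0;0 0 0 0';python3 -m creep '0 0 .02 0;0 0 0 0;0 0 0 0'
```

```text
clock: 10.6
eef_pos: [0.5459, -0.2552, 0.0288]
tcp_rot: [180.0, -0.0, 81.0]
force: [-2.5, 1.8, 6.3]
gripper_width: 0.0542
clock: 10.9
eef_pos: [0.546, -0.2552, 0.0288]
tcp_rot: [180.0, -0.0, 81.0]
force: [-3.7, 2.4, 11.4]
gripper_width: 0.0543
```

```bash
python3 -m creep '.08 .08 -.03 0;.08 .08 0 0;0 0 0 0;0 0 0 0';python3 -m creep '.05 .05 0 0;0 0 0 0;0 0 0 0';python3 -m creep '.04 .04 0 0;0 0 0 0;0 0 0 0'
```

```text
clock: 11.3
eef_pos: [0.5535, -0.2504, 0.0288]
tcp_rot: [180.0, 0.0, 81.0]
force: [-1.9, -0.3, 5.5]
gripper_width: 0.0545
clock: 11.6
eef_pos: [0.5535, -0.2503, 0.0288]
tcp_rot: [-179.8, 0.1, 81.0]
force: [-7.3, -3.3, 9.4]
gripper_width: 0.0543
clock: 11.9
eef_pos: [0.5536, -0.2503, 0.0288]
tcp_rot: [-179.7, 0.2, 80.9]
force: [-11.3, -5.1, 11.7]
gripper_width: 0.0545
```

```bash
python3 - <<'E'
from h import *
import cv2
a=cams.get_image("scene")[:,:,::-1];b=cams.get_image("top")[:,:,::-1]
cv2.imwrite('pics/g4.png',np.hstack([cv2.resize(a[120:210,210:300],(400,400),interpolation=2),cv2.resize(b[165:245,380:460],(400,400),interpolation=2)]))
to(.5595,-.2453,.03,81)
E
```

```text
pos [ 0.5536 -0.2503  0.0288] rot [-179.69    0.21   80.94] q [ 13.  35.  10. 107.  -9.  40. 109.] F [-11.   -6.2  11.4] w 0.0541 t 12.0
units x 0.15 y 0.13 z -0.03 yaw -0.01
```

View pics/g4.png

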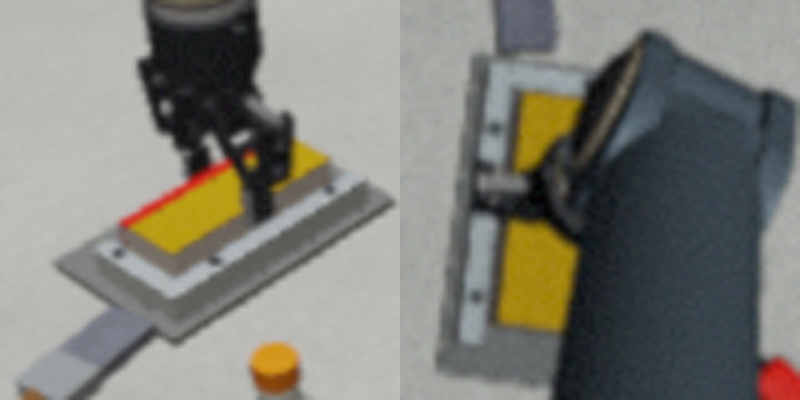

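```bash
python3 -m creep '0 0 -.05 0;0 0 0 0;0 0 0 0';python3 -m creep '0 0 -.05 0;0 0 0 0;0 0 0 0'
```

```text
clock: 12.3
eef_pos: [0.5546, -0.2505, 0.0295]
tcp_rot: [-179.8, 0.2, 80.9]
force: [-4.6, -5.9, -0.6]
gripper_width: 0.0546
clock: 12.6
eef_pos: [0.5574, -0.2466, 0.0316]
tcp_rot: [-180.0, -0.0, 81.0]
force: [0.0, 0.5, -3.4]
gripper_width: 0.0543
```

```bash
python3 -m creep '0 .05 0 0;0 .05 0 0;0 0 0 0;0 0 0 0';python3 -m creep '.05 0 0 0;.05 0 0 0;0 0 0 0;0 0 0 0'
```

```text
clock: 13.0
eef_pos: [0.5597, -0.2461, 0.0314]
tcp_rot: [-179.8, -0.1, 81.1]
force: [-4.5, 2.1, -0.3]
gripper_width: 0.0541
clock: 13.4
eef_pos: [0.5599, -0.2449, 0.0315]
tcp_rot: [-179.8, 0.1, 80.9]
force: [-4.9, -1.5, -2.2]
gripper_width: 0.0545
```

```bash
python3 -m creep '.05 .03 0 0;0 0 0 0;0 0 0 0';python3 -m creep '.05 .03 0 0;0 0 0 0;0 0 0 0'
```

```text
clock: 13.7
eef_pos: [0.56, -0.2449, 0.0315]
tcp_rot: [-179.7, 0.2, 80.9]
force: [-8.2, -5.2, 0.1]
gripper_width: 0.0544
clock: 14.0
eef_pos: [0.56, -0.2448, 0.0316]
tcp_rot: [-179.6, 0.3, 80.9]
force: [-10.8, -6.7, 1.4]
gripper_width: 0.0544
```

```bash
python3 -m creep '0 0 .07 0;0 0 0 0;0 0 0 0';python3 -m creep '-.08 -.05 0 0;0 0 0 0' 0.25;python3 -m creep '0 0 0 0;0 0 0 0;0 0 0 0;0 0 0 0' 0
```

```text
clock: 14.3
eef_pos: [0.56, -0.2448, 0.0314]
tcp_rot: [-179.6, 0.3, 80.9]
force: [-16.1, -5.3, 19.0]
gripper_width: 0.0543
clock: 14.5
eef_pos: [0.5638, -0.2436, 0.0302]
tcp_rot: [179.8, 0.0, 81.0]
force: [0.9, -0.0, 0.2]
gripper_width: 0.0637
clock: 14.9
eef_pos: [0.5627, -0.2424, 0.0291]
tcp_rot: [180.0, -0.0, 81.1]
force: [0.8, 0.2, 0.1]
gripper_width: 0.0851
```

```bash
python3 -m creep '0 0 -.8 0;0 0 -1 0;0 0 -1 0;-1 0 0 0;-1 0 0 0;-1 0 0 0;-1 0 0 0;0 0 0 0;0 0 0 0' 1;python3 - <<'E'
from h import *
import cv2
a=cams.get_image("scene")[:,:,::-1];b=cams.get_image("top")[:,:,::-1]
cv2.imwrite('pics/s5.png',a);cv2.imwrite('pics/t5.png',b)
cv2.imwrite('pics/g5.png',np.hstack([cv2.resize(a[130:210,215:305],(450,400),interpolation=2),cv2.resize(b[165:255,380:460],(350,400),interpolation=2)]))
to(.5595,-.2453,.03,81)
E
```

```text
clock: 15.8
eef_pos: [0.5366, -0.4019, 0.1409]
tcp_rot: [-180.0, -0.0, 80.9]
force: [0.9, 1.1, 0.2]
gripper_width: -0.0003
pos [ 0.5379 -0.3992  0.1409] rot [-1.7999e+02 -8.0000e-02  8.1120e+01] q [ 24.  31.  13.  94.  -8.  55. 121.] F [-0.1  0.7 -0.1] w 0.0 t 15.9
units x 3.89 y -0.06 z 2.77 yaw 0.02
```

View pics/g5.png

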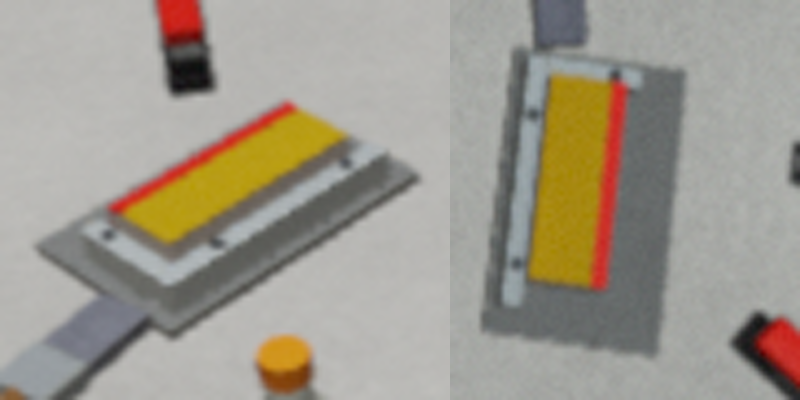

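```bash
python3 -c "
from h import *
to(.5108,-.2962,.025,81)"
```

```text
pos [ 0.5379 -0.3992  0.1409] rot [-1.7999e+02 -8.0000e-02  8.1120e+01] q [ 24.  31.  13.  94.  -8.  55. 121.] F [-0.1  0.7 -0.1] w 0.0 t 15.9
units x 2.44 y -1.07 z 2.90 yaw 0.02
```

```bash
python3 -m creep '.8 -.4 0 0;.8 -.4 0 0;.84 -.27 0 0;0 0 .9 0;0 0 .9 0;0 0 .7 0;0 0 .4 0;0 0 0 0;0 0 0 0'; python3 -m creep '.1 0 0 0;.1 0 0 0;.1 0 0 0;0 0 0 0;0 0 0 0'
```

```text
clock: 16.8
eef_pos: [0.511, -0.2966, 0.0256]
tcp_rot: [180.0, -0.0, 81.1]
force: [0.2, -0.2, 1.1]
gripper_width: -0.0003
clock: 17.3
eef_pos: [0.5124, -0.2857, 0.0256]
tcp_rot: [180.0, 0.0, 81.0]
force: [-0.1, -0.7, -0.0]
gripper_width: -0.0003
```

```bash
for i in 1; do python3 -m creep '.05 0 0 0;.05 0 0 0;0 0 0 0;0 0 0 0'; done; python3 -m creep '.05 0 0 0;.05 0 0 0;0 0 0 0;0 0 0 0'
```

```text
clock: 17.7
eef_pos: [0.5128, -0.2819, 0.0252]
tcp_rot: [-180.0, -0.0, 81.0]
force: [0.4, 0.3, 0.2]
gripper_width: 0.0002
clock: 18.1
eef_pos: [0.5131, -0.2796, 0.0254]
tcp_rot: [180.0, 0.1, 81.0]
force: [-0.7, -5.4, 0.1]
gripper_width: 0.0002
```

```bash
python3 -m creep '.05 0 0 0;0 0 0 0;0 0 0 0'; python3 -m creep '.05 0 0 0;0 0 0 0;0 0 0 0';python3 -m creep '.05 0 0 0;0 0 0 0;0 0 0 0'
```

```text
clock: 18.4
eef_pos: [0.5131, -0.2795, 0.0258]
tcp_rot: [179.9, 0.2, 80.9]
force: [-2.0, -8.1, 1.7]
gripper_width: -0.0
clock: 18.7
eef_pos: [0.5131, -0.2794, 0.0261]
tcp_rot: [179.9, 0.4, 80.8]
force: [-3.0, -11.1, 0.9]
gripper_width: -0.0002
clock: 19.0
eef_pos: [0.5132, -0.2793, 0.0264]
tcp_rot: [179.8, 0.5, 80.7]
force: [-4.0, -14.3, 1.9]
gripper_width: 0.0001
```

```bash
python3 -m creep '-.35 0 0 0;0 0 0 0;0 .6 0 0;0 .6 0 0;0 .6 0 0;0 0 0 0;0 0 0 0'; python3 -m creep '.05 0 0 0;.05 0 0 0;0 0 0 0;0 0 0 0';python3 -m creep '.06 0 0 0;.06 0 0 0;0 0 0 0;0 0 0 0'
```

```text
clock: 19.7
eef_pos: [0.5834, -0.2951, 0.0246]
tcp_rot: [-179.9, -0.1, 81.1]
force: [-0.1, 0.4, 0.5]
gripper_width: -0.0001
clock: 20.1
eef_pos: [0.5836, -0.293, 0.0253]
tcp_rot: [-180.0, -0.0, 81.0]
force: [-0.5, 0.4, -0.4]
gripper_width: -0.0001
clock: 20.5
eef_pos: [0.5839, -0.2911, 0.0256]
tcp_rot: [180.0, 0.2, 80.9]
force: [-1.5, -4.7, 1.1]
gripper_width: -0.0002
```

```bash
python3 -m creep '.05 0 0 0;.05 0 0 0;0 0 0 0;0 0 0 0';python3 -m creep '.06 0 0 0;0 0 0 0;0 0 0 0'
```

```text
clock: 20.9
eef_pos: [0.584, -0.2909, 0.0263]
tcp_rot: [179.9, 0.4, 80.8]
force: [-1.6, -10.6, 1.0]
gripper_width: 0.0001
clock: 21.2
eef_pos: [0.584, -0.2908, 0.0267]
tcp_rot: [179.8, 0.6, 80.7]
force: [-3.9, -13.7, 1.7]
gripper_width: -0.0
```

```bash
python3 -m creep '-.3 0 0 0;0 0 -.8 0;0 0 -.9 0;0 0 0 0'; python3 -c "
from h import *
to(.4559,-.2287,.025,81)"
```

```text
clock: 21.6
eef_pos: [0.5872, -0.2948, 0.0983]
tcp_rot: [179.5, 0.1, 81.0]
force: [0.1, -1.7, 0.4]
gripper_width: -0.0002
pos [ 0.5872 -0.2948  0.0983] rot [1.7947e+02 5.0000e-02 8.1040e+01] q [ 14.  33.  12.  98.  -9.  49. 111.] F [ 0.1 -1.7  0.4] w -0.0002 t 21.6
units x 1.12 y -3.50 z 1.83 yaw 0.01
```

```bash
python3 -m creep '.28 -.88 0 0;.28 -.87 0 0;.28 -.88 0 0;.28 -.87 0 0;0 0 0 0;0 0 .9 0;0 0 .9 0;0 0 0 0;0 0 0 0'; python3 -m creep '0 .1 0 0;0 .1 0 0;0 .1 0 0;0 0 0 0;0 0 0 0'
```

```text
clock: 22.5
eef_pos: [0.4528, -0.2277, 0.0211]
tcp_rot: [-179.9, -0.0, 81.0]
force: [0.2, 0.2, -0.2]
gripper_width: -0.0005
clock: 23.0
eef_pos: [0.4646, -0.2297, 0.0216]
tcp_rot: [180.0, 0.0, 81.0]
force: [0.1, -0.1, -0.4]
gripper_width: -0.0003
```

```bash
python3 -m creep '0 .06 0 0;0 .06 0 0;0 0 0 0;0 0 0 0';python3 -m creep '0 .06 0 0;0 0 0 0;0 0 0 0';python3 -m creep '0 .06 0 0;0 0 0 0;0 0 0 0'
```

```text
clock: 23.4
eef_pos: [0.4691, -0.2304, 0.0212]
tcp_rot: [-180.0, -0.0, 81.0]
force: [-0.4, -0.0, 0.6]
gripper_width: -0.0
clock: 23.7
eef_pos: [0.4715, -0.2308, 0.0212]
tcp_rot: [-180.0, -0.0, 81.0]
force: [-1.2, -0.0, -1.1]
gripper_width: 0.0003
clock: 24.0
eef_pos: [0.4739, -0.2312, 0.0212]
tcp_rot: [-180.0, -0.0, 81.0]
force: [-1.3, 0.4, -1.1]
gripper_width: 0.0003
```

```bash
python3 -m creep '0 .06 0 0;0 0 0 0;0 0 0 0';python3 -m creep '0 .06 0 0;0 0 0 0;0 0 0 0';python3 -m creep '0 .06 0 0;0 0 0 0;0 0 0 0'
```

```text
clock: 24.3
eef_pos: [0.4757, -0.2314, 0.0211]
tcp_rot: [-179.9, -0.0, 81.0]
force: [-2.4, 0.3, 0.4]
gripper_width: 0.0002
clock: 24.6
eef_pos: [0.4756, -0.2314, 0.0208]
tcp_rot: [-179.7, -0.1, 81.0]
force: [-7.5, 0.7, 4.2]
gripper_width: 0.0
clock: 24.9
eef_pos: [0.4756, -0.2314, 0.0204]
tcp_rot: [-179.4, -0.1, 81.0]
force: [-11.4, 2.1, 6.9]
gripper_width: 0.0001
```

```bash
python3 -m creep '0 -.4 0 0;0 0 -.9 0;0 0 -.9 0;-1 .3 0 0;-1 .3 0 0;-1 0 0 0;-.5 0 0 0;0 0 0 0;0 0 0 0'; python3 - <<'E'
from h import *
import cv2
a=cams.get_image("scene")[:,:,::-1];b=cams.get_image("top")[:,:,::-1]
cv2.imwrite('pics/s6.png',a);cv2.imwrite('pics/t6.png',b)
cv2.imwrite('pics/g6.png',np.hstack([cv2.resize(a[130:210,215:305],(450,400),interpolation=2),cv2.resize(b[165:255,380:460],(350,400),interpolation=2)]))
to(.5505,-.2968,.025,81)
E
```

```text
clock: 25.8
eef_pos: [0.4672, -0.3715, 0.093]
tcp_rot: [180.0, -0.0, 81.0]
force: [0.3, 0.5, 0.1]
gripper_width: -0.0001
pos [ 0.4678 -0.37    0.093 ] rot [ 1.800e+02 -7.000e-02  8.115e+01] q [ 24.  29.  13. 107.  -9.  46. 124.] F [ 0.1 -0.2  0.6] w 0.0001 t 25.9
units x 2.13 y 1.76 z 1.70 yaw 0.03
```

View pics/g6.png

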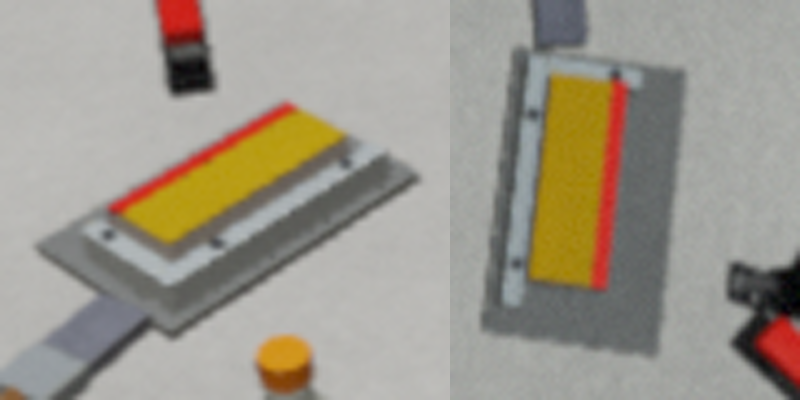

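```bash
python3 - <<'E'
from h import *
R=np.radians
w=[[30,7,58],[30,-7,58],[-30,-7,58],[-30,7,58]]
show('fin',[("top",w,crop([(578,135),(600,127),(651,228),(627,237)],6,(190,170))),("scene",[[-30,7,58],[-30,-7,58]],crop([(124,58),(101,58)],5,(340,190)))],[.585,.128,R(27.5)])
to(.5848,.1279,.2,117.5)
E
```

```text
fin both [0.5839 0.1275] 26.32
[[-0.2, 0.0], [0.0, -0.6], [0.1, -0.9], [0.2, -0.3], [0.7, -1.1], [0.2, -1.4]]
   top [0.5825 0.1276] 24.97
   scene [0.5878 0.1315] 32.18
pos [ 0.4678 -0.37    0.093 ] rot [ 1.800e+02 -7.000e-02  8.115e+01] q [ 24.  29.  13. 107.  -9.  46. 124.] F [ 0.1 -0.2  0.6] w 0.0001 t 25.9
units x 12.75 y 0.98 z -2.67 yaw -6.34
```

```bash
python3 -m creep '0 0 -.9 0;0 0 -.9 0;0 0 -.9 0;.91 .07 0 0;.91 .07 0 0;.91 .07 0 0;.91 .07 0 0;.91 .07 0 0;.91 .07 0 0;.91 .07 0 0;.91 .07 0 0;.91 .07 0 0;.91 .07 0 0;.91 .07 0 0;.91 .07 0 0;.91 .07 0 0;.91 .07 0 0;0 0 0 0' 0; python3 -m creep '0 0 0 -1;0 0 0 -1;0 0 0 -1;0 0 0 -1;0 0 0 -1;0 0 0 -1;0 0 0 -.3;0 0 0 0;0 0 0 0'; python3 -c "
from h import *
to(.5846,.1279,.032,117.3)"
```

```text
clock: 27.7
eef_pos: [0.5845, 0.1344, 0.2011]
tcp_rot: [-180.0, -0.3, 81.7]
force: [0.1, 0.7, -0.4]
gripper_width: 0.0856
clock: 28.6
eef_pos: [0.585, 0.1256, 0.2013]
tcp_rot: [-180.0, -0.0, 117.1]
force: [-0.0, -0.0, -0.3]
gripper_width: 0.0855
pos [0.585  0.1256 0.2013] rot [-1.8000e+02 -1.0000e-02  1.1707e+02] q [-13.  21.  -4. 101.   2.  58. 100.] F [-0.  -0.  -0.3] w 0.0855 t 28.6
units x 0.05 y 0.02 z 4.23 yaw -0.04
```

```bash
python3 -m creep '.05 .02 .9 0;0 0 .9 0;0 0 .9 0;0 0 .7 0;0 0 .4 0;0 0 0 0;0 0 0 0'; python3 - <<'E'
from h import *
import cv2
a=cams.get_image("scene")[:,:,::-1];b=cams.get_image("top")[:,:,::-1]
cv2.imwrite('pics/g7.png',np.hstack([cv2.resize(a[140:260,300:420],(400,400),interpolation=2),cv2.resize(b[160:240,250:330],(400,400),interpolation=2)]))
to(.5846,.1279,.032,117.3)
E
```

```text
clock: 29.3
eef_pos: [0.5854, 0.1277, 0.0496]
tcp_rot: [180.0, 0.0, 117.1]
force: [0.3, 0.4, -0.5]
gripper_width: 0.0856
pos [0.5861 0.1279 0.0507] rot [1.7986e+02 3.0000e-02 1.1710e+02] q [-14.  32.  -3. 107.   3.  41.  98.] F [-0.5 -0.1  0.3] w 0.0852 t 29.4
units x 0.02 y -0.03 z 0.47 yaw -0.03
```

View pics/g7.png

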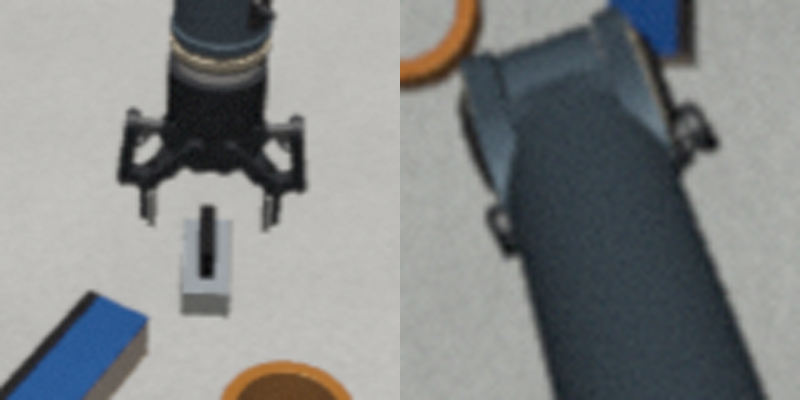

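The fin (207,240 in the left crop) lies centred between the open fingers. I'll lower to about 32 mm and close.

```bash
python3 -m creep '0 0 .25 0;0 0 .2 0;0 0 0 0;0 0 0 0'; python3 -m creep '0 0 0 0;0 0 0 0;0 0 0 0;0 0 0 0;0 0 0 0;0 0 0 0;0 0 0 0;0 0 0 0;0 0 0 0;0 0 0 0' 1 80; python3 -m creep '0 0 -.3 0;0 0 -.5 0;0 0 -.5 0;0 0 -.5 0;0 0 0 0;0 0 0 0;0 0 0 0'; python3 - <<'E'
from h import *
import cv2
a=cams.get_image("scene")[:,:,::-1];b=cams.get_image("top")[:,:,::-1]
cv2.imwrite('pics/g8.png',np.hstack([cv2.resize(a[130:250,300:420],(400,400),interpolation=2),cv2.resize(b[160:240,250:330],(400,400),interpolation=2)]))
to(.5597,-.245,.2,80.9)
E
```

```text
clock: 29.8
eef_pos: [0.5848, 0.1275, 0.0309]
tcp_rot: [-180.0, -0.0, 117.1]
force: [-0.8, 0.4, -0.0]
gripper_width: 0.0853
clock: 30.8
eef_pos: [0.5852, 0.1278, 0.0316]
tcp_rot: [180.0, -0.0, 117.1]
force: [-1.5, 1.1, 4.4]
gripper_width: 0.0126
clock: 31.5
eef_pos: [0.5834, 0.1269, 0.1014]
tcp_rot: [-179.8, -0.0, 117.1]
force: [-0.5, 0.2, -7.9]
gripper_width: 0.0126
pos [0.5839 0.1271 0.1016] rot [-1.7982e+02 -4.0000e-02  1.1711e+02] q [-14.  28.  -4. 105.   2.  47.  99.] F [ 0.1 -0.8 -8.7] w 0.0124 t 31.6
units x -8.01 y -4.78 z -2.46 yaw 6.32
```

View pics/g8.png

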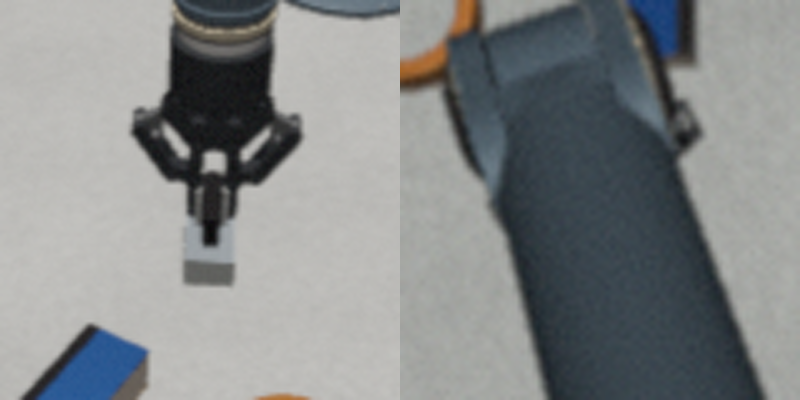

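```bash
python3 -m creep '0 0 -.7 0;0 0 -.8 0;0 0 -.7 0;-.57 -.34 0 0;-.57 -.34 0 0;-.57 -.34 0 0;-.57 -.34 0 0;-.57 -.34 0 0;-.57 -.34 0 0;-.57 -.34 0 0;-.57 -.34 0 0;-.57 -.34 0 0;-.57 -.34 0 0;-.57 -.34 0 0;-.57 -.34 0 0;-.57 -.34 0 0;-.57 -.34 0 0;0 0 0 0;0 0 0 0'; python3 -m creep '0 0 0 .9;0 0 0 .9;0 0 0 .9;0 0 0 .9;0 0 0 .9;0 0 0 .9;0 0 0 .9;0 0 0 0;0 0 0 0;0 0 0 0'; python3 -c "
from h import *
to(.5597,-.245,.1,80.9)"
```

```text
clock: 33.5
eef_pos: [0.5601, -0.244, 0.19]
tcp_rot: [-179.9, -0.1, 117.0]
force: [0.2, 0.6, -7.6]
gripper_width: 0.0128
clock: 34.5
eef_pos: [0.5611, -0.2426, 0.191]
tcp_rot: [-180.0, -0.0, 81.1]
force: [0.2, -0.9, -7.8]
gripper_width: 0.0125
pos [ 0.5611 -0.2426  0.191 ] rot [-1.7997e+02 -3.0000e-02  8.1150e+01] q [ 11.  23.  11. 100.  -5.  57. 105.] F [ 0.2 -0.9 -7.8] w 0.0125 t 34.5
units x -0.06 y -0.03 z 2.27 yaw 0.04
```

```bash
python3 -m creep '-.06 -.03 .5 .04;0 0 .6 0;0 0 .6 0;0 0 .4 0;0 0 .17 0;0 0 0 0;0 0 0 0;0 0 0 0'; python3 - <<'E'
from h import *
import cv2
a=cams.get_image("scene")[:,:,::-1];b=cams.get_image("top")[:,:,::-1]
cv2.imwrite('pics/g9.png',np.hstack([cv2.resize(a[110:210,210:310],(400,400),interpolation=2),cv2.resize(b[165:245,380:460],(400,400),interpolation=2)]))
to(.5597,-.245,.082,80.9)
E
```

```text
clock: 35.3
eef_pos: [0.5605, -0.246, 0.1018]
tcp_rot: [179.9, 0.0, 80.8]
force: [0.2, 0.5, -8.4]
gripper_width: 0.0129
pos [ 0.5602 -0.2458  0.1016] rot [1.7989e+02 1.0000e-02 8.0790e+01] q [ 12.  29.  10. 104.  -7.  47. 107.] F [-0.3 -0.2 -7.1] w 0.0124 t 35.4
units x 0.02 y -0.02 z 0.49 yaw -0.02
```

View pics/g9.png

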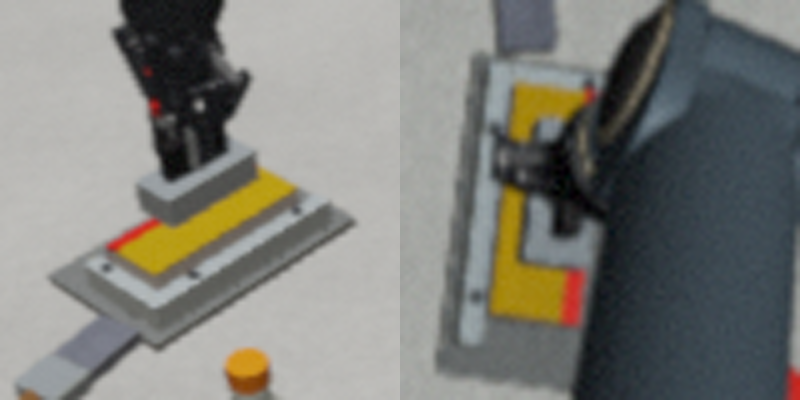

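```bash
python3 -m creep '0 0 .15 0;0 0 .15 0;0 0 .1 0;0 0 0 0;0 0 0 0'; python3 -m creep '0 0 .04 0;0 0 0 0;0 0 0 0';python3 -m creep '0 0 .04 0;0 0 0 0;0 0 0 0'
```

```text
clock: 35.9
eef_pos: [0.5594, -0.2455, 0.0841]
tcp_rot: [-180.0, -0.0, 80.8]
force: [-0.6, 0.1, -7.6]
gripper_width: 0.0126
clock: 36.2
eef_pos: [0.5596, -0.2456, 0.0829]
tcp_rot: [180.0, -0.0, 80.8]
force: [0.3, -0.3, -7.4]
gripper_width: 0.0125
clock: 36.5
eef_pos: [0.5599, -0.2457, 0.0816]
tcp_rot: [180.0, 0.0, 80.8]
force: [0.2, 0.3, -4.4]
gripper_width: 0.0122
```

Touching (7.6 → 4.4 N carried). A hair more, then release.

```bash
python3 -m creep '0 0 .02 0;0 0 0 0;0 0 0 0'; python3 -m creep '0 0 0 0;0 0 0 0;0 0 0 0;0 0 0 0' 0.8; python3 -m creep '0 0 0 0;0 0 0 0;0 0 0 0;0 0 0 0;0 0 0 0;0 0 0 0' 0.3; python3 -m creep '0 0 -.3 0;0 0 -.6 0;0 0 -.9 0;0 0 -.9 0;-.9 0 0 0;-.9 0 0 0;-.9 0 0 0;-.9 0 0 0;0 0 0 0;0 0 0 0'; python3 - <<'E'
from h import *
import cv2
a=cams.get_image("scene")[:,:,::-1];b=cams.get_image("top")[:,:,::-1]
cv2.imwrite('pics/s10.png',a);cv2.imwrite('pics/t10.png',b)
cv2.imwrite('pics/g10.png',np.hstack([cv2.resize(a[120:210,215:305],(400,400),interpolation=2),cv2.resize(b[170:250,385:465],(400,400),interpolation=2)]))
E
```

```text
clock: 36.8
eef_pos: [0.5599, -0.2457, 0.0816]
tcp_rot: [179.9, -0.0, 80.8]
force: [-2.4, 1.7, 5.1]
gripper_width: 0.0127
clock: 37.2
eef_pos: [0.5597, -0.2457, 0.0804]
tcp_rot: [180.0, 0.0, 80.8]
force: [0.1, -0.0, -0.6]
gripper_width: 0.017
clock: 37.8
eef_pos: [0.5595, -0.2456, 0.0805]
tcp_rot: [-180.0, -0.0, 80.8]
force: [-0.5, 0.6, 0.2]
gripper_width: 0.0597
clock: 38.8
eef_pos: [0.536, -0.3887, 0.1891]
tcp_rot: [180.0, 0.0, 80.7]
force: [1.5, 0.0, -0.4]
gripper_width: 0.0599
```

View pics/g10.png

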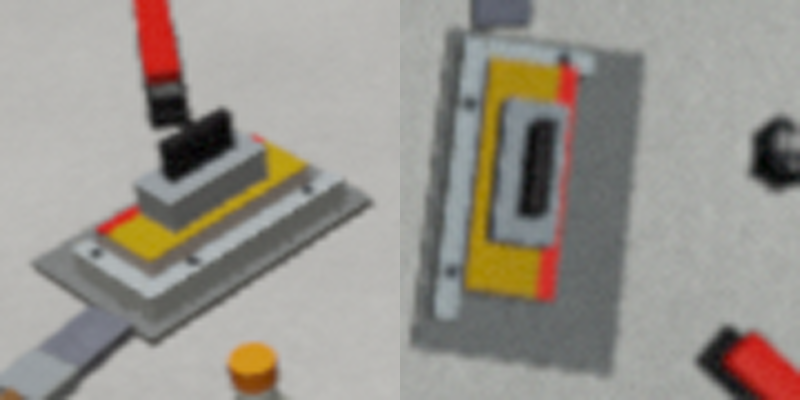

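View pics/t10.png

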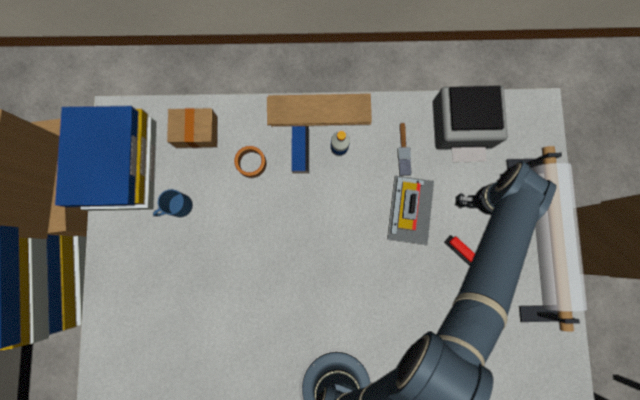

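```bash
python3 - <<'E'
from h import *
R=np.radians
P=[[-75,-28,50],[-75,28,50],[75,28,50],[75,-28,50]]
p=show('pad',[("top",P,crop([(90,57),(178,68),(154,300),(66,291)],5,(385,170))),
 ("scene",P,crop([(0,0)]*4,400/90,(215,120)))][:1],[.56,-.245,R(171)])
w=show('w',[("top",[[-45,-20,78],[-45,20,78],[45,20,78],[45,-20,78]],crop([(107,97),(170,104),(153,246),(90,239)],5,(385,170)))],[.56,-.245,R(171)])
f=lambda q,o:[np.cos(o[2])*(q[0]-o[0])+np.sin(o[2])*(q[1]-o[1]),-np.sin(o[2])*(q[0]-o[0])+np.cos(o[2])*(q[1]-o[1])]
print('weight in pad',f(w,p)); 
pr=[.6371,-.2292,R(171.02)]
for m in([-75,-28,0],[75,-28,0]): print('pad corner in press',f(place(p,[m])[0],pr))
E
```

```text
pad both [ 0.5585 -0.2455] 171.39
[[0.1, 0.2], [-0.2, 0.2], [0.1, 0.0], [0.1, -0.4]]
   top [ 0.5585 -0.2455] 171.39
w both [ 0.5595 -0.2444] 170.64
[[-0.1, -0.1], [-0.1, 0.3], [0.2, 0.1], [0.0, -0.3]]
   top [ 0.5595 -0.2444] 170.64
weight in pad [np.float64(-0.000737526532189556), np.float64(-0.001254114573447575)]
pad corner in press [np.float64(0.00023408437122128236), np.float64(-0.00011345003426083445)]
pad corner in press [np.float64(0.15023100863254096), np.float64(0.0008471290327181392)]
```

All within tolerance, and the arm is clear. I'll sign off.

```bash
python3 -c "
from workcell import workorder
print(workorder.sign_off())"
```

```text
the job is handed in; nothing more can be done
None
```

The yellow pad is on the press bed, spine outward and against both fences, and the weight rests centred on top of it. I handed the job in at about 39 s of the 72 s allowed; sign-off gives no verdict.

- **Pad:** I set it on the bed and pushed it into the fence corner. Then, with the fingers shut, I pushed twice on the spine side and once on the end. Each push came up against a hard stop, at 11–15 N.
- **Weight:** I held it by the fin and lowered it in steps of about 1 mm until it touched, then let go.
- **Last picture check (top camera, good to about 2 mm):**
  - The pad's corners are within 1 mm of the fences.
  - The weight is about 1 mm off the pad's middle both ways and under 1° off its length.
  - The gripper is clear of everything.
  - By eye, nothing else on the bench had moved.
- **What didn't go cleanly:** The first slide toward the fences stalled against the bed, so I lifted slightly and carried on. The tool also sprang about 4 mm when it let go of the pad. The later pushes and pictures showed the pad had stayed seated.
- **Disagreement between cameras:** For the starting positions the two cameras differed by up to about 5 mm. I relied on the contact pushes and the top camera for the final fit, not the scene camera.

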